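# Set the ruler against the row pins of the sample register

### The arm

A 7-joint arm with a two-finger parallel gripper is mounted at the origin on the work surface. World frame = base frame: x ahead of the robot, y to its left, z up, the work surface at z = 0. Lengths are in m, angles in rad, forces in N, time in s.
With the tool pointing down it reaches from about 0.425 to 0.925 m from the base axis. Payload 6.8 kg.
Tool frame: the origin (TCP) lies at the very end of the fingers, on their centre line; the grasp point (between the pads) lies 19 mm behind it; z points along the fingers, y is the line along which they close (so a half turn about z gives the same grasp; the last joint's range is limited). The gripper opens to 85 mm and grips with 20 to 120 N. Pads are 22 mm wide; open, the fingers measure 114 mm over their backs; the gripper's body (76 mm by 85 mm) begins 54 mm behind the grasp point. The pads swing forward as they close: fully open they stand 13 mm farther back than shut.
Start: joints at [-1.211, 0.477, 0.022, 1.555, -0.011, 1.109, -0.083], TCP at [0.304, 0.602, 0.231] pointing down, gripper open.
Joint ranges: [-2.96, 2.96], [-0.34, 2.1], [-1.41, 1.46], [0.24, 2.44], [-1.37, 4.51], [0.17, 1.92], [-2.96, 2.96]. Speed limits (rad/s): [2.39, 2.39, 3.14, 3.14, 3.14, 3.14, 3.14].

### API

Orientations are given as a rotation vector (axis times angle).
In Python, from bench import r gives the robot as it stands.
- The arm moves only by the tool play_rows, never from a script. Its argument "targets" is text: rows parted by semicolons, each of 5 numbers parted by spaces: the closure, from -1 (fully open) to 1 (shut), then the shift along the tool's x, y, z in m, then the turn about the tool's z in rad. In form: gripper dx dy dz spin; .... A call has 1 to 8 rows; each row is the pose to reach, as a shift and turn from the pose commanded when the call began, along the tool's axes at that moment; what a row does not reach only later rows make up. A row lasts 1/12 s, in which the tool goes at most 41.7 mm and 7.16 degrees, less where a joint would pass 70% of its speed; a pose out of reach is approached as far as the arm can. A call with a gripper value outside its range is refused whole. The fingers move at their own pace and stop on an object; "squeeze" is the grip in N (left out, the last holds). Time passes only in rows, so rows that repeat a pose let the fingers close. It gives the time, the measured TCP pose, the force, the opening and the grip force at its end, in the units of the state.
- r.get_obs(): the state, without advancing time (a new reading comes with each control period).
- r.grab_frame(name): name is "scene" or "top" or "wrist"; returns the picture (480x640x3 uint8, red, green, blue); there is no depth.
- r.camera_info(name): a dict with "fov_y" (degrees; the focal length in pixels is half the picture's height over the tangent of half this angle, whatever the lens; pixels are square), "cx", "cy" (the principal point, pixels), "k1" (the pictures are not rectified: a ray, as slopes to the right and down, at radius r is drawn at 1 + k1 r^2 times it, then the intrinsics apply), "position" and "rotation" of the camera in the world. Camera axes: x right, y down, z forward; pixel columns grow to the right and rows downward; lengths in m; the calibration is good to about 2 mm. A picture is of the moment at which its call begins: read the wrist's pose just before it. camera_info takes no time and is no camera call; for the wrist camera it gives the pose at the moment of the call.
- r.hand_in(): hands the job in; it is judged then, once.
The state is a dict: "clock": time; "joints": joint angles; "qvel": joint speeds; "tau": joint torques, N m; "tcp_pos": TCP position; "orientation": TCP orientation; "contact_force": force on the tool from outside, world axes, zero at the start; "moment": the same for the moment, N m; "grip_width": finger opening in m; "gripper_force": force on a finger pad.
Only numpy, scipy, OpenCV 4.12 (cv2) and the standard library are available. Lean on these libraries where they do the work, as an engineer would, in place of code of your own. Each camera call takes 0.05 s, during which the arm holds its last target. There are 200 camera calls.

### The job

Line the ruler up on the sample register: keeping it flat on the sheet and never lifting it, slide it away from the robot until its graduated edge rests against both blue pins at once, then slide it to the robot's left along the pins until its left end also touches the red stop peg. Go gently, since the pins are only lightly stuck and pushing hard bends them (keep the push on any pin or on the stop under about 10 N), and let go with the ruler still touching both pins and the stop; leave the tube rack, the sanitizer bottle and the phone where they are.

Things in the scene. Friction and masses are not known exactly. Their poses are not given: they have to be found in the camera images.
- board: Fixed brown writing board, 280 mm (its x) by 500 mm (its y) by 6 mm, carrying a white ruled sheet 250 x 440 x 1 mm whose top is 7 mm above the table. Origin: centre of the underside, on the table. Its x axis points away from the robot (turned up to 0.3 rad), y to the left, z up. It cannot move.
- ruler: Loose yellow plastic ruler, about 0.12 kg, 300 mm (its y) x 36 mm (its x) x 5 mm, lying on the sheet with a knob on its centre. Origin: centre of the underside, below the knob. Graduated straight edge at x = +18 mm, facing the pins; left end at y = +150 mm. Starts 40 to 80 mm short of the pins, 25 to 50 mm right of its final place, turned up to 0.2 rad from the board.
- knob (a point): Top centre of the upright round black knob of the ruler: 24 mm diameter, 40 mm tall, fixed on the ruler's centre, its top 45 mm above the ruler's underside. Being round, it lets the ruler swivel between the fingers that hold it.
- pin_left: Rigid blue pin, 10 mm diameter, 18 mm tall, standing on the sheet. Origin: centre of its foot, on the sheet. At x = +60, y = +85 mm of the board. When the ruler's edge touches it, its centre is 23 mm from the ruler's centre line.
- pin_right: Same blue pin, at x = +60, y = -85 mm of the board.
- stop: Rigid red peg, 10 mm diameter, 18 mm tall, standing on the sheet. Origin: centre of its foot, on the sheet. At x = +37, y = +155 mm of the board, so the ruler resting on both pins and the stop has its knob at x = +37, y = 0 of the board, its long axis along the board's y.
- tube_rack: Bystander: black rack of 15 blue-capped sample tubes, 117 x 75 x 92 mm, 0.6 kg, loose, beside the board on the left. Origin: centre of its underside.
- sanitizer: Bystander: clear pump bottle with a blue band, 60 mm diameter, 163 mm tall, loose, beside the board on the right. Origin: centre of its underside.
- phone: Bystander: black phone lying flat, 75 x 155 x 9 mm, loose, beyond the far edge of the board. Origin: centre of its underside.

How it is judged:
On the way, in this order (a step that is already met when the one before it is completed fails the run):
1. the ruler's edge presses on both blue pins at once (over 0.5 N on each) (contact force between ruler and pin_left above 0.5 N and contact force between ruler and pin_right above 0.5 N), for 0.2 s.
2. the ruler's left end presses on the red stop (over 0.5 N) with its edge still against both pins (gap under 1.5 mm) (contact force between ruler and stop above 0.5 N and x of pin_left in the frame of ruler between 0.0215 and 0.0245 m and x of pin_right in the frame of ruler between 0.0215 and 0.0245 m), for 0.1 s.
At the end, for the whole second after the job is handed in: The ruler lies flat and still on the sheet, released, its graduated edge against both blue pins (gap under 1.5 mm at each) and its left end against the red stop (gap under 2 mm) (x of pin_left in the frame of ruler between 0.0215 and 0.0245 m and x of pin_right in the frame of ruler between 0.0215 and 0.0245 m and y of stop in the frame of ruler between 0.1535 and 0.157 m and x of stop in the frame of ruler between -0.012 and 0.012 m and height (world z) of ruler below 0.009 m and angle between ruler's own z axis and vertical below 0.03 rad and linear speed of ruler below 0.01 m/s and contact force between ruler and the fingers below 0.05 N); the robot touches nothing.
It fails at once if the ruler pushes on a blue pin or on the stop with more than 10 N (contact force between ruler and pin_left above 10 N or contact force between ruler and pin_right above 10 N or contact force between ruler and stop above 10 N).
It fails at once if the robot itself pushes on a pin or the stop with more than 10 N (contact force between any of the arm, the fingers and pin_left above 10 N or contact force between any of the arm, the fingers and pin_right above 10 N or contact force between any of the arm, the fingers and stop above 10 N).
It fails at once if the ruler is lifted off the sheet (more than 8 mm) (height (world z) of ruler above 0.015 m).
It fails at once if a bystander is moved more than 15 mm (distance of any of tube_rack, sanitizer, phone from where it was at the start of the episode above 0.015 m).
It also fails if it takes over 64 s, if anything falls off the work surface, if the arm or the gripper's body presses on something with over 40 N, if the wrist force passes 120 N, or if a joint passes its speed limit or range.

## Working session

There is one attempt and no reset: what is moved stays moved. The work goes in short steps, Python scripts to look and compute and a tool call to move; the robot and the scene stay as the last step left them, time stands still between calls to the robot, and variables do not carry over. Pictures are saved under pics/ and viewed, at most 10 in all, crops included, and the job is handed in when it is done.

Besides the shell and the picture viewer there is one more tool, called after "Emit:" by a JSON object that holds its "op" and its "data", one argument or row to a line. play_rows: Moves the arm, as the interface text tells. Its arguments: {"type":"object","properties":{"targets":{"type":"string"},"squeeze":{"type":"number"}},"required":["targets"]}

```bash
ls; mkdir -p pics
python3 - <<'E'
from bench import r
import cv2
o=r.get_obs(); print(o)
for n in ("top","scene"):
    print(n,r.camera_info(n)); cv2.imwrite(f"pics/{n}0.png",r.grab_frame(n)[:,:,::-1])
E
```

```text
pics
{'clock': 0.0, 'joints': array([-1.21111784,  0.47781028,  0.0223429 ,  1.55646093, -0.01146925,
        1.10931941, -0.08312306]), 'qvel': array([-0.00051022, -0.00320682,  0.00202429,  0.00061638,  0.00091677,
       -0.00138912, -0.00021713]), 'tau': array([ 7.70651550e-04, -5.96467388e+01,  1.60809863e+00, -2.81205279e+01,
        1.24327355e-02,  9.34716052e-03, -2.68665900e-05]), 'tcp_pos': array([0.30411232, 0.60193485, 0.23031498]), 'orientation': array([-7.28027160e-01, -3.05579643e+00,  2.90649858e-03]), 'contact_force': array([ 0.58396847, -0.23426252,  0.54715474]), 'moment': array([ 0.02050121,  0.00185482, -0.02024999]), 'gripper_force': 0.0, 'grip_width': 0.08539135714872391}
top {'fov_y': 47.23632259341524, 'cx': 321.13475296124005, 'cy': 234.90537068184074, 'k1': -0.13434515590005378, 'position': array([0.42486396, 0.06016152, 1.2347932 ]), 'rotation': array([-2.16481022,  2.11461899, -0.16008539])}
scene {'fov_y': 56.6929911197457, 'cx': 317.01605294330403, 'cy': 242.29764475532102, 'k1': -0.1139097288434428, 'position': array([1.19303417, 0.41832067, 0.68953104]), 'rotation': array([-1.23489203, -2.20720192,  1.02605924])}
```

View pics/top0.png

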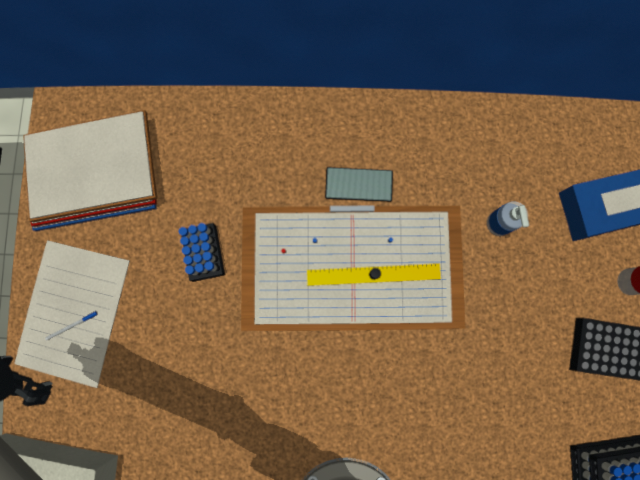

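The top view shows the blue pins near (315,240) and (390,240), the red stop near (283,251), and the ruler's knob near (375,273). The rack is on the left, the bottle on the right and the phone beyond the board.

```bash
cat > h.py <<'E'
import cv2, numpy as np
from scipy.spatial.transform import Rotation as R
def cast(info,uv,z):
    f=240/np.tan(np.radians(info["fov_y"]/2))
    K=np.array([[f,0,info["cx"]],[0,f,info["cy"]],[0,0,1]])
    p=cv2.undistortPoints(np.float64(uv).reshape(-1,1,2),K,np.array([info["k1"],0,0,0.]))[:,0]
    d=R.from_rotvec(info["rotation"]).apply(np.c_[p,np.ones(len(p))]); c=info["position"]
    return c+d*((z-c[2])/d[:,2])[:,None]
def blobs(m,amin=6):
    n,l,s,c=cv2.connectedComponentsWithStats(m.astype(np.uint8))
    return [(s[i,4],c[i].round(1)) for i in range(1,n) if s[i,4]>=amin]
def masks(img):
    h,s,v=cv2.split(cv2.cvtColor(img,cv2.COLOR_RGB2HSV))
    return dict(blue=(h>100)&(h<130)&(s>110)&(v>50),red=((h<6)|(h>174))&(s>140)&(v>60),
      yellow=(h>20)&(h<35)&(s>160)&(v>100),black=(v<50))
E
python3 - <<'E'
from h import *
from bench import r
i=r.camera_info("top"); im=cv2.imread("pics/top0.png")[:,:,::-1].copy()
m=masks(im); box=np.zeros((480,640),bool); box[215:320,258:448]=1
P={}
for k,z in (("blue",.02),("red",.02),("black",.052)):
    for a,c in blobs(m[k]&box,4):print(k,a,c,cast(i,c,z)[0].round(4))
ys,xs=np.nonzero(m["yellow"]&box)
rc=cv2.minAreaRect(np.c_[xs,ys].astype(np.float32)); q=cast(i,cv2.boxPoints(rc),.012); print(q.round(4),rc)
print(np.linalg.norm(q-np.roll(q,1,0),axis=1))
for n,c in (("phone",(359,184)),("rack",(202,250)),("sanit",(508,218))): print(n,cast(i,c,.0)[0].round(3))
E
```

```text
blue 12 [314.3 239.9] [0.6008 0.0822 0.02  ]
blue 12 [390.2 239.6] [ 0.6054 -0.0878  0.02  ]
red 11 [283.1 250.4] [0.5755 0.1512 0.02  ]
black 74 [374.5 273.4] [ 0.5261 -0.0502  0.052 ]
[[ 0.5338  0.098   0.012 ]
 [ 0.5553 -0.2001  0.012 ]
 [ 0.5206 -0.2017  0.012 ]
 [ 0.4995  0.0953  0.012 ]] ((373.31549072265625, 274.3092346191406), (15.43072509765625, 132.93394470214844), 87.1375961303711)
[0.03446182 0.29887751 0.03472853 0.29776424]
phone [ 0.737 -0.017  0.   ]
rack [0.574 0.338 0.   ]
sanit [ 0.665 -0.366  0.   ]
```

```bash
cat >> h.py <<'E'
def togo(o,goal,yaw):
    """shift in tool axes to goal, spin so tool y lies along world yaw (mod half turn)"""
    T=R.from_rotvec(o["orientation"]); M=T.as_matrix()
    d=T.inv().apply(np.array(goal)-o["tcp_pos"])
    a=np.arctan2(M[1,1],M[0,1]); s=-(yaw-a); s=(s+np.pi/2)%np.pi-np.pi/2  # tool z down: spin sign flips
    return d.round(4),round(s,4),M.round(3)
E
python3 - <<'E'
from h import *
from bench import r
o=r.get_obs()
print(togo(o,(.527,-.051,.23),.027))
E
```

```text
(array([-0.4933, -0.4824,  0.0013]), np.float64(1.076), array([[-0.893,  0.451, -0.001],
       [ 0.451,  0.893, -0.002],
       [-0.   , -0.002, -1.   ]]))
```

Emit:
{"op": "play_rows", "data": {
  "targets": "-1 -0.03 -0.03 0 0.12; -1 -0.06 -0.06 0 0.24; -1 -0.09 -0.088 0 0.36; -1 -0.12 -0.117 0 0.48; -1 -0.15 -0.147 0 0.6; -1 -0.18 -0.176 0 0.72; -1 -0.21 -0.205 0 0.84; -1 -0.235 -0.23 0 0.95"
}}

```text
clock: 0.77
tcp_pos: [0.4108, 0.2883, 0.2311]
orientation: [2.054, 2.377, -0.001]
contact_force: [1.3, 0.0, 0.4]
grip_width: 0.0855
gripper_force: 0.0
```

Run:
```python
from h import *
from bench import r
o=r.get_obs()
print(o["clock"],o["tcp_pos"],o["joints"],togo(o,(.527,-.051,.16),.027))
```

```text
0.7667 [0.410786   0.28831015 0.2311413 ] [-0.99750991  0.19121635  0.29926642  1.97819209 -0.06728889  0.98205942
 -0.52007328] (array([-0.3526,  0.0657,  0.0712]), np.float64(0.1189), array([[-0.145,  0.989, -0.   ],
       [ 0.989,  0.145, -0.   ],
       [-0.   , -0.   , -1.   ]]))
```

Emit:
{"op": "play_rows", "data": {
  "targets": "-1 -0.039 0.007 0 0.1; -1 -0.078 0.014 0 0.12; -1 -0.117 0.021 0.01 0.12; -1 -0.156 0.028 0.02 0.12; -1 -0.195 0.036 0.03 0.12; -1 -0.234 0.043 0.04 0.12; -1 -0.273 0.05 0.05 0.12; -1 -0.31 0.057 0.06 0.12"
}}

```text
clock: 1.43
tcp_pos: [0.514, -0.0086, 0.1708]
orientation: [-2.185, -2.258, 0.0]
contact_force: [1.2, 0.6, 1.2]
grip_width: 0.0855
gripper_force: 0.0
```

Emit:
{"op": "play_rows", "data": {
  "targets": "-1 0 0 0 0; -1 0 0 0 0; -1 0 0 0 0"
}}

```text
clock: 1.68
tcp_pos: [0.5137, -0.006, 0.171]
orientation: [-2.184, -2.257, 0.001]
contact_force: [-0.3, 0.5, -0.7]
grip_width: 0.0854
gripper_force: 0.0
```

Run:
```python
from h import *
from bench import r
o=r.get_obs(); i=r.camera_info("wrist")
cv2.imwrite("pics/w1.png",r.grab_frame("wrist")[:,:,::-1])
print(o["clock"],o["tcp_pos"],o["joints"],togo(o,(.527,-.051,.16),.027)); print(i)
```

```text
1.6833 [ 0.51366454 -0.00595146  0.17102044] [-0.51094935  0.30568324  0.48467921  2.02313607 -0.18719455  0.85580137
  0.11091947] (array([-0.0455,  0.0119,  0.011 ]), np.float64(0.0058), array([[-0.033,  0.999, -0.001],
       [ 0.999,  0.033,  0.   ],
       [ 0.   , -0.001, -1.   ]]))
{'fov_y': 64.37815002827116, 'cx': 319.80464901088317, 'cy': 242.79976314362713, 'k1': 0.010824692342774627, 'position': array([0.51082441, 0.07725735, 0.31440172]), 'rotation': array([2.81103356, 0.04741837, 0.00861556])}
```

View pics/w1.png

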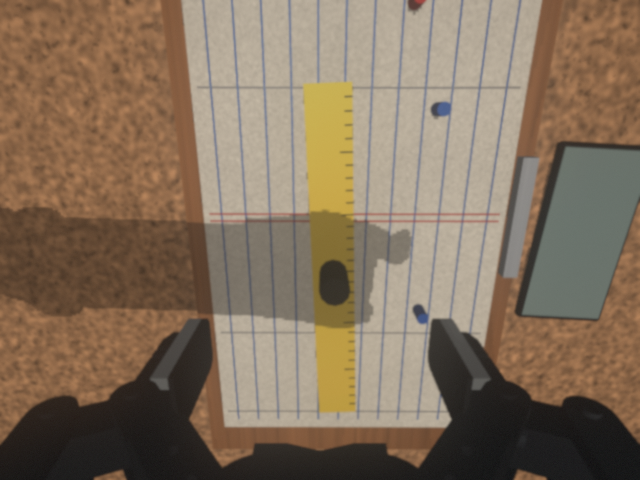

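The wrist view shows the ruler with its knob at (334,283). The pins are at (442,109) and (421,314), the stop is clipped at (417,2), and the fingers are at the bottom.

```bash
cat >> h.py <<'E'
def wristlook(im,i):
    m=masks(im); box=np.zeros((480,640),bool); box[:,215:510]=1
    for k,z in (("blue",.016),("red",.016)):
        for a,c in blobs(m[k]&box,40):print(k,a,c,cast(i,c,z)[0].round(4))
    near=cv2.dilate(m["yellow"].astype(np.uint8),np.ones((15,15)))>0
    for a,c in blobs(m["black"]&box&near,150):print("knob",a,c,cast(i,c,.032)[0].round(4))
    ys,xs=np.nonzero(m["yellow"]&box); p=cast(i,np.c_[xs,ys],.012)[:,:2]
    rc=cv2.minAreaRect(p.astype(np.float32)*1000); print("ruler",rc)
E
python3 - <<'E'
from h import *
from bench import r
wristlook(cv2.imread("pics/w1.png")[:,:,::-1].copy(),r.camera_info("wrist"))
E
```

```text
blue 66 [443.5 108.7] [0.6021 0.0836 0.016 ]
blue 50 [422.6 318.1] [ 0.6083 -0.0914  0.016 ]
ruler ((529.4822387695312, -87.35733795166016), (31.945072174072266, 221.97593688964844), 3.8647847175598145)
```

Emit:
{"op": "play_rows", "data": {
  "targets": "-1 -0.022 0.006 0.01 0; -1 -0.045 0.012 0.03 0; -1 -0.045 0.012 0.06 0; -1 -0.045 0.012 0.09 0; -1 -0.045 0.012 0.115 0; -1 -0.045 0.012 0.135 0; -1 -0.045 0.012 0.147 0; -1 -0.045 0.012 0.147 0"
}}

```text
clock: 2.4
tcp_pos: [0.526, -0.0491, 0.0224]
orientation: [-2.179, -2.258, 0.003]
contact_force: [-0.9, -0.8, 0.5]
grip_width: 0.0852
gripper_force: 0.0
```

Run:
```python
from h import *
from bench import r
o=r.get_obs(); i=r.camera_info("wrist"); im=r.grab_frame("wrist")
cv2.imwrite("pics/w2.png",im[:,:,::-1])
print(o["clock"],o["tcp_pos"],o["contact_force"]); wristlook(im,i)
print("knob top",cast(i,(334,283),.05))
```

```text
2.4 [ 0.52598198 -0.04914009  0.0224146 ] [-0.86193888 -0.80438787  0.53452074]
knob 335 [297.5 327.7] [ 0.5171 -0.0481  0.032 ]
knob 850 [330.4 362.1] [ 0.531  -0.0639  0.032 ]
knob 518 [324.9 450.2] [ 0.5307 -0.1112  0.032 ]
ruler ((524.7085571289062, -30.41417694091797), (34.56789779663086, 203.6505889892578), 3.9787445068359375)
knob top [[ 0.52975674 -0.01958145  0.05      ]]
```

View pics/w2.png

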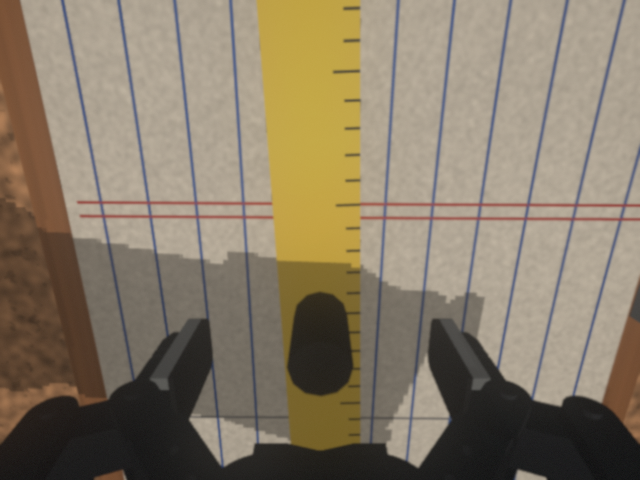

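The knob silhouette spans rows 293–395 around column 320, between the two fingers. Its top is near (320,365).

Run:
```python
from h import *
from bench import r
i=r.camera_info("wrist")
print(cast(i,(320,365),.052),cast(i,(320,322),.012))
```

```text
[[ 0.52720573 -0.05220987  0.052     ]] [[ 0.52743594 -0.05837666  0.012     ]]
```

Emit:
{"op": "play_rows", "data": {
  "targets": "-1 -0.004 0.001 0 0; -0.2 -0.004 0.001 0 0; 0.2 -0.004 0.001 0 0; 0.4 -0.004 0.001 0 0; 1 -0.004 0.001 0 0; 1 -0.004 0.001 0 0; 1 -0.004 0.001 0 0; 1 -0.004 0.001 0 0",
  "squeeze": 20
}}

```text
clock: 3.12
tcp_pos: [0.5286, -0.0549, 0.0247]
orientation: [-2.184, -2.257, -0.0]
contact_force: [-2.0, 1.0, 5.9]
grip_width: 0.0234
gripper_force: 20.3
```

Emit:
{"op": "play_rows", "data": {
  "targets": "1 0 0 0 0; 1 0 0 0 0; 1 0 0 0 0; 1 0 0 0 0"
}}

```text
clock: 3.45
tcp_pos: [0.5286, -0.0549, 0.0247]
orientation: [-2.184, -2.257, -0.0]
contact_force: [-1.7, -0.3, 6.2]
grip_width: 0.0233
gripper_force: 20.3
```

Emit:
{"op": "play_rows", "data": {
  "targets": "1 0 0 -0.001 0; 1 0 0 -0.002 0; 1 0 0 -0.002 0.02; 1 0 0 -0.002 0.04; 1 0 0 -0.002 0.04; 1 0 0 -0.002 0.04"
}}

```text
clock: 3.95
tcp_pos: [0.5285, -0.055, 0.0262]
orientation: [-2.229, -2.213, 0.0]
contact_force: [-0.1, -0.8, -0.9]
grip_width: 0.0233
gripper_force: 19.7
```

Run:
```python
from h import *
from bench import r
o=r.get_obs(); i=r.camera_info("wrist"); im=r.grab_frame("wrist")
print(o["clock"],o["tcp_pos"],o["contact_force"],o["moment"]); wristlook(im,i)
print(togo(o,(.580,-.024,o["tcp_pos"][2]),.027))
t=r.grab_frame("top"); i=r.camera_info("top"); m=masks(t); box=np.zeros((480,640),bool); box[215:320,258:448]=1
ys,xs=np.nonzero(m["yellow"]&box); p=cast(i,np.c_[xs,ys],.012)[:,:2]
print(cv2.minAreaRect(p.astype(np.float32)*1000),cv2.fitLine(p.astype(np.float32),cv2.DIST_L2,0,.01,.01).ravel())
```

```text
3.95 [ 0.52848694 -0.05500128  0.02615839] [-0.07877087 -0.81801403 -0.91962153] [0.04397961 0.00848401 0.00088768]
blue 219 [488.1 378.9] [ 0.6097 -0.0944  0.016 ]
knob 976 [320.2 373.5] [ 0.5286 -0.0785  0.032 ]
knob 664 [333.1 444.4] [ 0.5344 -0.1178  0.032 ]
ruler ((527.8701171875, -37.84507751464844), (35.17788314819336, 208.68919372558594), 1.7151397466659546)
(array([ 0.0314,  0.0513, -0.    ]), np.float64(-0.0341), array([[ 0.007,  1.   , -0.   ],
       [ 1.   , -0.007, -0.   ],
       [-0.   , -0.   , -1.   ]]))
((530.0166625976562, -52.41877746582031), (34.33296585083008, 298.5269470214844), 1.745320200920105) [ 0.02634872 -0.9996528   0.5286302  -0.01127357]
```

Emit:
{"op": "play_rows", "data": {
  "targets": "1 0.004 0.006 0.0006 0; 1 0.008 0.012 0.0006 0; 1 0.012 0.018 0.0006 0; 1 0.016 0.024 0.0006 0; 1 0.02 0.03 0.0006 0; 1 0.024 0.036 0.0006 0; 1 0.027 0.041 0.0006 0; 1 0.03 0.044 0.0006 0"
}}

```text
clock: 4.72
tcp_pos: [0.5738, -0.0248, 0.0257]
orientation: [2.228, 2.214, 0.001]
contact_force: [-0.2, 0.0, -1.1]
grip_width: 0.0235
gripper_force: 19.7
```

Emit:
{"op": "play_rows", "data": {
  "targets": "1 0 0 0 0; 1 0 0 0 0; 1 0 0 0 0"
}}

```text
clock: 4.97
tcp_pos: [0.5723, -0.0257, 0.0256]
orientation: [-2.229, -2.213, 0.001]
contact_force: [0.5, 0.3, -0.9]
grip_width: 0.0234
gripper_force: 19.7
```

```bash
cat > look.py <<'E'
from h import *
from bench import r
o=r.get_obs(); print(o["clock"],o["tcp_pos"],o["contact_force"],o["moment"])
i=r.camera_info("top"); t=r.grab_frame("top"); m=masks(t); box=np.zeros((480,640),bool); box[215:320,258:448]=1
for k in ("blue","red"):
    for a,c in blobs(m[k]&box,4):print(k,a,c,cast(i,c,.02)[0].round(4))
i=r.camera_info("wrist"); im=r.grab_frame("wrist"); wristlook(im,i)
import sys
if len(sys.argv)>1: cv2.imwrite(sys.argv[1],im[:,:,::-1])
E
python3 look.py pics/w3.png
```

```text
4.9667 [ 0.57233427 -0.02565866  0.02560706] [ 0.51137199  0.30194388 -0.93165855] [-0.01997345 -0.00142559 -0.00420628]
blue 12 [314.3 239.9] [0.6008 0.0822 0.02  ]
red 11 [283.1 250.4] [0.5755 0.1512 0.02  ]
blue 519 [398.4  33.5] [0.6011 0.0837 0.016 ]
knob 983 [320.  373.6] [ 0.5724 -0.0489  0.032 ]
knob 669 [332.8 444.4] [ 0.578 -0.088  0.032]
ruler ((571.6445922851562, -8.367111206054688), (35.050933837890625, 208.00425720214844), 1.7434563636779785)
```

View pics/w3.png

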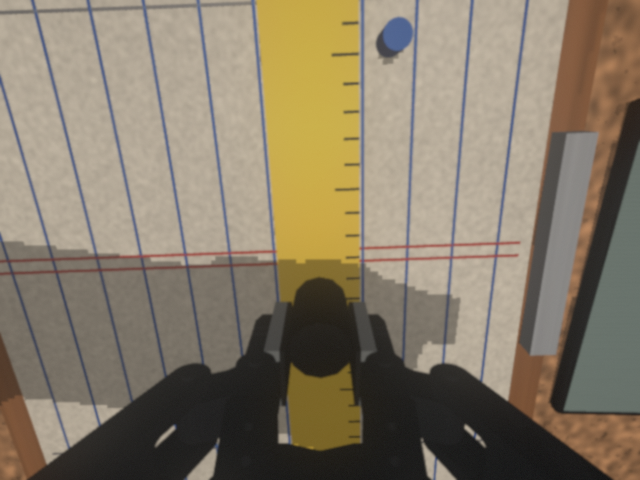

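The left pin is at (398,35) and the ruler edge is at column 361, so the gap is about 7 mm. I'll creep forward.

Emit:
{"op": "play_rows", "data": {
  "targets": "1 0 0.001 0 0; 1 0 0.002 0 0; 1 0 0.003 0 0; 1 0 0.004 0 0; 1 0 0.005 0 0; 1 0 0.006 0 0; 1 0 0.006 0 0; 1 0 0.006 0 0"
}}

```text
clock: 5.73
tcp_pos: [0.5789, -0.0253, 0.0257]
orientation: [2.229, 2.214, 0.0]
contact_force: [-0.4, -0.7, -0.8]
grip_width: 0.0232
gripper_force: 19.7
```

Emit:
{"op": "play_rows", "data": {
  "targets": "1 0 0.0005 0 0; 1 0 0.001 0 0; 1 0 0.0015 0 0; 1 0 0.002 0 0; 1 0 0.002 0 0"
}}

```text
clock: 6.15
tcp_pos: [0.5796, -0.0254, 0.0255]
orientation: [-2.228, -2.212, 0.002]
contact_force: [-4.3, 0.1, 2.2]
grip_width: 0.023
gripper_force: 20.0
```

```bash
python3 look.py pics/w4.png
python3 - <<'E'
from h import *
w=cv2.imread("pics/w4.png")
from bench import r
t=r.grab_frame("top")[:,:,::-1]
cv2.imwrite("pics/t4.png",cv2.resize(t[215:315,250:450],(800,400),interpolation=cv2.INTER_CUBIC))
E
```

```text
6.15 [ 0.5796277  -0.02539973  0.02545595] [-4.30798294  0.10766394  2.24138312] [0.01871945 0.96915682 0.08444192]
blue 11 [314.2 239.8] [0.601  0.0825 0.02  ]
red 11 [283.1 250.4] [0.5755 0.1512 0.02  ]
knob 976 [320.1 373.5] [ 0.5797 -0.0484  0.032 ]
knob 691 [334.3 443.2] [ 0.5861 -0.0868  0.032 ]
ruler ((578.9091796875, -7.9420166015625), (35.04349899291992, 207.77072143554688), 1.7691186666488647)
```

View pics/t4.png

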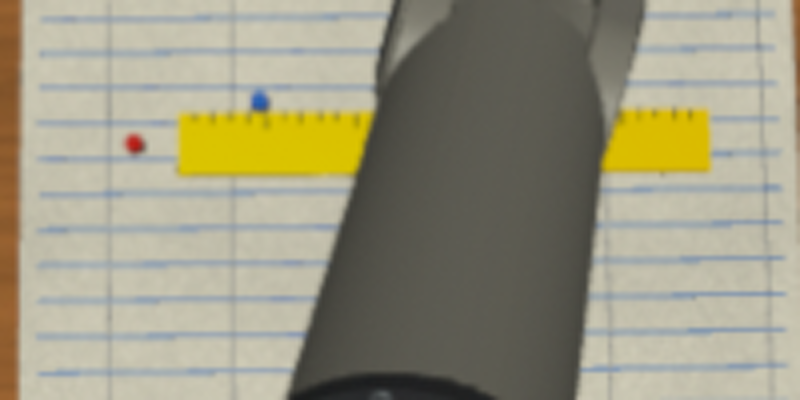

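Mz of 0.084 with Fx of −4.3 N gives about 2.1 N on the left pin and 2.2 N on the right. The crop shows the ruler edge at the left pin, near (260,102). I'll hold the press briefly.

Emit:
{"op": "play_rows", "data": {
  "targets": "1 0 0.0004 0 0; 1 0 0.0004 0 0; 1 0 0.0004 0 0; 1 0 0.0004 0 0; 1 0 0.0004 0 0"
}}

```text
clock: 6.72
tcp_pos: [0.5797, -0.0254, 0.0254]
orientation: [-2.228, -2.212, 0.003]
contact_force: [-6.0, -0.1, 3.2]
grip_width: 0.0236
gripper_force: 20.1
```

```bash
cat > st.py <<'E'
from bench import r
o=r.get_obs(); f=o["contact_force"]; m=o["moment"]; y=o["tcp_pos"][1]+.003
fl=(m[2]+(.085+y)*-f[0])/.17
print(o["clock"],o["tcp_pos"].round(4),f.round(2),m.round(3),"L",fl.round(2),"R",(-f[0]-fl).round(2))
E
python3 st.py
```

```text
6.7167 [ 0.5797 -0.0254  0.0254] [-5.95 -0.14  3.21] [0.012 1.364 0.048] L 2.47 R 3.48
```

Emit:
{"op": "play_rows", "data": {
  "targets": "1 0.002 -0.0002 0 0; 1 0.004 -0.0003 0 0; 1 0.006 -0.0004 0 0; 1 0.008 -0.0005 0 0; 1 0.01 -0.0006 0 0; 1 0.012 -0.0007 0 0; 1 0.014 -0.0007 0 0; 1 0.016 -0.0008 0 0"
}}

```text
clock: 7.38
tcp_pos: [0.5793, -0.0111, 0.0252]
orientation: [-2.231, -2.212, 0.004]
contact_force: [-3.4, -2.9, -0.7]
grip_width: 0.0231
gripper_force: 19.9
```

```bash
python3 st.py;python3 look.py; python3 st.py
```

```text
7.3833 [ 0.5793 -0.0111  0.0252] [-3.35 -2.94 -0.69] [-0.82   1.035  0.047] L 1.79 R 1.56
7.3833 [ 0.57926011 -0.01112015  0.02524585] [-3.35372292 -2.93650127 -0.68677859] [-0.82026668  1.03512544  0.04718622]
blue 11 [314.2 239.8] [0.601  0.0825 0.02  ]
red 11 [283.1 250.4] [0.5755 0.1512 0.02  ]
knob 983 [320.1 373.6] [ 0.5793 -0.0334  0.032 ]
knob 709 [333.3 444.5] [ 0.5851 -0.0725  0.032 ]
ruler ((578.4921875, 6.540901184082031), (35.0032958984375, 208.1739501953125), 1.7463109493255615)
7.4833 [ 0.5792 -0.0105  0.0252] [-4.55 -2.98  0.51] [-0.616  1.108  0.032] L 2.26 R 2.28
```

Emit:
{"op": "play_rows", "data": {
  "targets": "1 0.0007 0 0 0; 1 0.0014 0 0 0; 1 0.0021 0 0 0; 1 0.0028 -0.0001 0 0; 1 0.0035 -0.0001 0 0; 1 0.0042 -0.0001 0 0; 1 0.0042 -0.0001 0 0"
}}

```text
clock: 8.07
tcp_pos: [0.5791, -0.0067, 0.0252]
orientation: [-2.23, -2.212, 0.004]
contact_force: [-4.3, -2.9, 0.5]
grip_width: 0.0232
gripper_force: 19.9
```

```bash
python3 st.py
```

```text
8.0667 [ 0.5791 -0.0067  0.0252] [-4.3  -2.87  0.51] [-0.76   1.1    0.074] L 2.49 R 1.81
```

Emit:
{"op": "play_rows", "data": {
  "targets": "1 0.0006 0 0 0; 1 0.0012 0 0 0; 1 0.0018 0 0 0; 1 0.0018 0 0 0"
}}

```text
clock: 8.4
tcp_pos: [0.5791, -0.0063, 0.0252]
orientation: [2.231, 2.211, -0.006]
contact_force: [-3.6, -5.9, -0.9]
grip_width: 0.0233
gripper_force: 19.9
```

Emit:
{"op": "play_rows", "data": {
  "targets": "1 0.0006 0 0 0; 1 0.0012 0 0 0; 1 0.0012 0 0 0"
}}

```text
clock: 8.65
tcp_pos: [0.5791, -0.0062, 0.0253]
orientation: [2.231, 2.209, -0.007]
contact_force: [-4.9, -9.4, -0.4]
grip_width: 0.0233
gripper_force: 19.9
```

```bash
python3 st.py
```

```text
8.65 [ 0.5791 -0.0062  0.0253] [-4.91 -9.44 -0.38] [-1.801  1.124  0.103] L 2.97 R 1.94
```

The TCP has stopped moving while Fy rose to 9.4 N, so the ruler is on the stop. I'll relax and look.

Emit:
{"op": "play_rows", "data": {
  "targets": "1 -0.0008 -0.0002 0 0; 1 -0.0016 -0.0004 0 0; 1 -0.0016 -0.0004 0 0; 1 -0.0016 -0.0004 0 0"
}}

```text
clock: 8.98
tcp_pos: [0.5791, -0.0062, 0.0253]
orientation: [2.231, 2.211, -0.004]
contact_force: [-4.5, -5.6, -0.8]
grip_width: 0.0232
gripper_force: 19.8
```

```bash
python3 st.py
python3 - <<'E'
from h import *
from bench import r
t=r.grab_frame("top"); i=r.camera_info("top"); y=masks(t)["yellow"].astype(float)
cv2.imwrite("pics/t5.png",cv2.resize(t[215:315,250:450,::-1],(800,400),interpolation=cv2.INTER_CUBIC))
s=r.grab_frame("scene"); cv2.imwrite("pics/s5.png",s[:,:,::-1])
E
```

```text
8.9833 [ 0.5791 -0.0062  0.0253] [-4.47 -5.55 -0.83] [-1.068  0.961  0.035] L 2.36 R 2.11
```

View pics/t5.png

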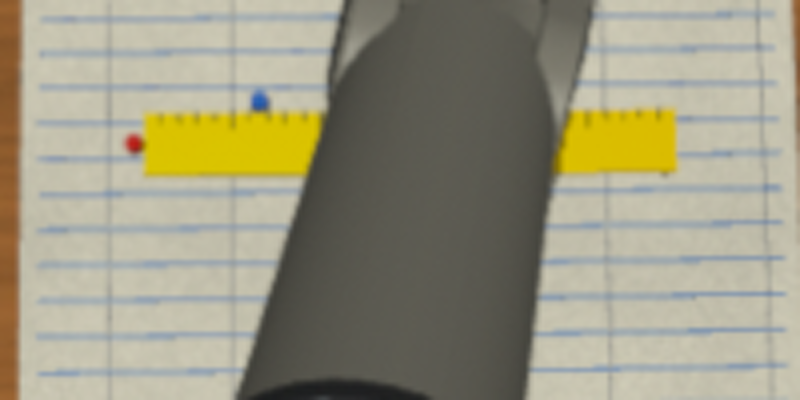

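View pics/s5.png

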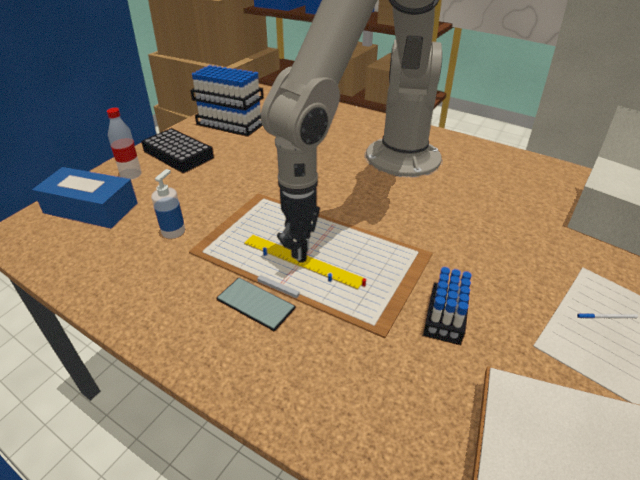

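The top crop shows the ruler's end at column 145 against the red stop at (135,144), with its edge at the left pin. I'll ease the load a little and release.

Emit:
{"op": "play_rows", "data": {
  "targets": "1 -0.0006 -0.0004 0.0004 0; 1 -0.001 -0.0007 0.0008 0; 1 -0.001 -0.0007 0.0008 0; 1 -0.001 -0.0007 0.0008 0"
}}

```text
clock: 9.42
tcp_pos: [0.579, -0.0063, 0.0248]
orientation: [2.23, 2.212, -0.002]
contact_force: [-3.3, -5.2, 1.5]
grip_width: 0.023
gripper_force: 20.0
```

```bash
python3 st.py
```

```text
9.4167 [ 0.579  -0.0063  0.0248] [-3.25 -5.17  1.51] [-0.897  0.842 -0.001] L 1.56 R 1.7
```

Emit:
{"op": "play_rows", "data": {
  "targets": "1 -0.0005 -0.0002 0 0; 1 -0.0009 -0.0003 0 0; 1 -0.0009 -0.0003 0 0"
}}

```text
clock: 9.67
tcp_pos: [0.579, -0.0063, 0.0249]
orientation: [2.229, 2.213, -0.001]
contact_force: [-3.4, -4.4, -0.5]
grip_width: 0.023
gripper_force: 19.9
```

Emit:
{"op": "play_rows", "data": {
  "targets": "0.5 0 0 0 0; 0.3 0 0 0 0; 0.1 0 0 0 0; -0.2 0 0 0 0; -0.5 0 0 0 0; -0.5 0 0 0 0; -0.5 0 0 0 0"
}}

```text
clock: 10.25
tcp_pos: [0.5793, -0.0053, 0.025]
orientation: [2.229, 2.214, 0.001]
contact_force: [-0.5, -0.1, 0.9]
grip_width: 0.0642
gripper_force: 0.0
```

```bash
python3 st.py; python3 look.py pics/w6.png
```

```text
10.25 [ 0.5793 -0.0053  0.025 ] [-0.46 -0.08  0.9 ] [-0.036  0.008 -0.022] L 0.09 R 0.36
10.25 [ 0.57933756 -0.00532012  0.02499186] [-0.45618382 -0.08194533  0.90326609] [-0.03557363  0.00813732 -0.02160386]
blue 12 [314.3 239.9] [0.6008 0.0822 0.02  ]
red 11 [283.1 250.4] [0.5755 0.1512 0.02  ]
knob 241 [293.6 323.8] [ 0.5686 -0.0037  0.032 ]
knob 746 [327.5 354.2] [ 0.5825 -0.0183  0.032 ]
knob 514 [325.5 450.4] [ 0.5816 -0.0705  0.032 ]
ruler ((578.3648681640625, 12.244575500488281), (34.37348937988281, 207.15280151367188), 1.7546998262405396)
```

View pics/w6.png

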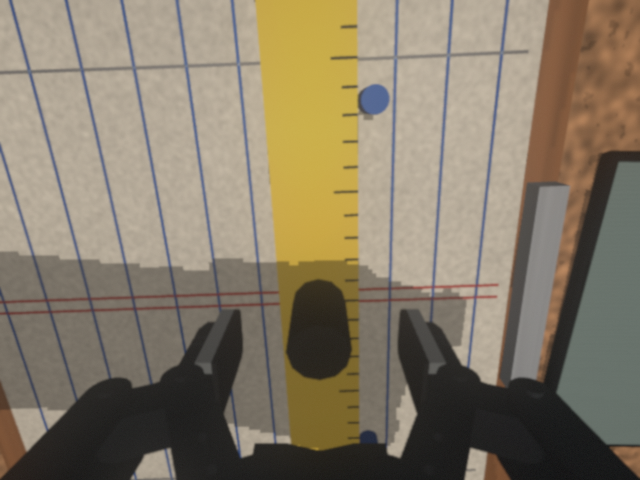

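The edge is touching the left pin at (373,100) and the right pin at (368,437), and the fingers are clear of the knob. Retreating straight up.

Emit:
{"op": "play_rows", "data": {
  "targets": "-1 0 0 -0.005 0; -1 0 0 -0.02 0; -1 0 0 -0.04 0; -1 0 0 -0.065 0; -1 0 0 -0.095 0; -1 0 0 -0.125 0; -1 0 0 -0.15 0; -1 0 0 -0.15 0"
}}

```text
clock: 11.02
tcp_pos: [0.5822, -0.0061, 0.1805]
orientation: [2.226, 2.209, 0.011]
contact_force: [0.2, 0.3, 0.2]
grip_width: 0.0856
gripper_force: 0.0
```

Emit:
{"op": "play_rows", "data": {
  "targets": "-1 0 0 0 0; -1 0 0 0 0; -1 0 0 0 0"
}}

```text
clock: 11.27
tcp_pos: [0.578, -0.0055, 0.1737]
orientation: [-2.228, -2.213, 0.003]
contact_force: [0.7, 1.0, 0.3]
grip_width: 0.0854
gripper_force: 0.0
```

```bash
python3 st.py; python3 look.py pics/w7.png
```

```text
11.2667 [ 0.578  -0.0055  0.1737] [0.69 0.97 0.29] [-0.004  0.056  0.014] L -0.25 R -0.44
11.2667 [ 0.57804823 -0.00552527  0.17367754] [0.68507497 0.96887122 0.28591708] [-0.00432754  0.05596239  0.01428729]
blue 12 [314.3 239.9] [0.6008 0.0822 0.02  ]
red 11 [283.1 250.4] [0.5755 0.1512 0.02  ]
ruler ((581.0054931640625, -66.21784973144531), (31.68885612487793, 167.51377868652344), 1.8594461679458618)
```

View pics/w7.png

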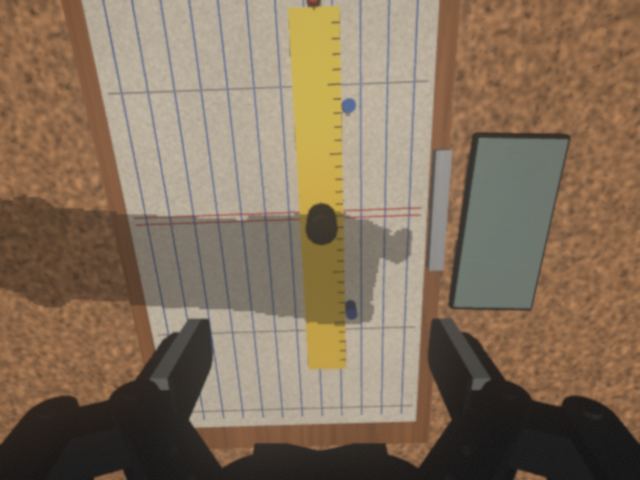

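The ruler's left end is against the stop at (314,4), and its edge is against the pins at (348,105) and (350,309). The hand is clear.

```bash
python3 -c "
from bench import r
print(r.hand_in())"
```

```text
the job is handed in; nothing more can be done
None
```

I handed the job in with the ruler flat, released and, in the last camera view, resting against both blue pins and the red stop; the highest push I read was about 9.4 N sideways at the stop, close to the 10 N limit, and the hand-in returned no verdict.

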